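# Sweep the brass offcuts off the soldering board

## Task

Clear the soldering board: with the wooden sweep block, push all three brass offcuts off the end of the board into the steel scrap box, without touching the offcuts with the gripper. Then stand the sweep block upright, fully down, in its own empty bay of the wooden rack at the other end of the board. Leave the brick bar in the rack, the jar and the brass casting as they are.

Things in the scene. Friction and masses are not known exactly. Their poses are not given: they have to be found in the camera images.
- board_stand: Scorched wooden soldering board fixed on a low steel trivet. The board is 132 mm along its x, 300 mm along its y, and its flat top is 58 mm above the bench; nothing surrounds its edges. Origin at bench height under the board's centre.
- scrap_box: Open sheet-steel box fixed against one end (the +y or the -y end, it varies) of the soldering board, with the same heading as the board and a 2 mm gap to it. Outside 176 mm along x, 160 mm along y, 52 mm high (rim 6 mm below the board's top), walls 4 mm. Origin at the centre of its underside, on the bench.
- bench_rack: Fixed wooden rack, 189 mm along x, 116 mm along y, 20 mm high, same heading as the board, standing 24 mm beyond the end of the board opposite the scrap box. It has two open-topped bays along its x: the bay for the sweep block (centre at y = -27 mm, 139 x 46 mm inside) and a longer one (centre at y = +27 mm, 173 x 46 mm inside) filled by the brick bar. Floor of both bays 6 mm above the bench, walls 14 mm high over it. Origin at the centre of its underside, on the bench.
- sweep_bay (a point): Centre of the floor of the sweep block's own bay in the rack, 6 mm above the bench; axes as the rack, the bay's long side along x.
- sweep_block: Wooden sweep block, loose, about 0.2 kg, starting upright on the bench behind the board. Its pale head is a straight bar 32 mm along x, 125 mm along y (the long way), 18 mm high; from its middle rises a dark upright grip 26 mm along x, 50 mm along y, from 18 to 95 mm above the underside. The same front to back. Origin at the centre of its underside, z up when upright.
- offcut_large: Flat sawn brass blank with a large hole, 49 mm along x, 75 mm along y, 7 mm thick, loose on the board, about 0.05 kg. Origin at the centre of its underside.
- offcut_small: Flat sawn brass blank with two holes, 38 mm along x, 70 mm along y, 7 mm thick, loose on the board, about 0.04 kg. Origin at the centre of its underside.
- bar_end: Offcut of rectangular brass bar, 20 mm along x, 64 mm along y, 14 mm high, loose on the board, about 0.12 kg. Origin at the centre of its underside. The three offcuts lie in any order along the middle of the board, roughly crosswise; the last 55 mm of the board at either end are free.
- brick_bar: Pale soldering brick, 36 mm along x, 165 mm along y, 20 mm high, lying loose in the longer bay of the rack; stays there. Origin at the centre of its underside.
- jar: White plastic jar with a violet lid, 58 mm across, 83 mm tall, loose on the bench behind the board; to be left standing. Origin at the centre of its underside.
- casting: U-shaped brass casting, 40 x 40 mm, 54 mm tall, loose on the bench to the right of the board; to be left standing. Origin at the centre of its underside.

How it is judged:
On the way:
1. all three offcuts are in the scrap box (x of offcut_large in the frame of scrap_box between -0.084 and 0.084 m and y of offcut_large in the frame of scrap_box between -0.076 and 0.076 m and z of each of offcut_large, offcut_small, bar_end in the frame of scrap_box below 0.05 m and contact force between each of offcut_large, offcut_small, bar_end and board_stand below 0.05 N and x of offcut_small in the frame of scrap_box between -0.084 and 0.084 m and y of offcut_small in the frame of scrap_box between -0.076 and 0.076 m and x of bar_end in the frame of scrap_box between -0.084 and 0.084 m and y of bar_end in the frame of scrap_box between -0.076 and 0.076 m), for 0.2 s.
At the end, for the whole second after the job is handed in: All three offcuts rest in the scrap box, centres inside its walls and below its rim, none touching the board; the sweep block rests in its own bay: within 5 mm of the floor, 15 mm of the centre, upright within 0.08 rad, along the bay within 0.2 rad (all of step 1 and linear speed of each of offcut_large, offcut_small, bar_end, sweep_block below 0.02 m/s and horizontal distance between sweep_block and sweep_bay below 0.015 m and z of sweep_block in the frame of sweep_bay below 0.005 m and angle between sweep_block's own z axis and vertical below 0.08 rad and angle between the y axis of sweep_block and the x axis of bench_rack, either way round below 0.2 rad).
It fails at once if the gripper's fingers or the arm push an offcut (over 0.5 N) (contact force between any of offcut_large, offcut_small, bar_end and the fingers above 0.5 N or contact force between any of offcut_large, offcut_small, bar_end and the arm above 0.5 N).
It fails at once if the brick bar leaves its place in the rack (moved over 15 mm) (distance of brick_bar from where it was at the start of the episode above 0.015 m).
It fails at once if the jar is shifted over 15 mm or tipped (distance of jar from where it was at the start of the episode above 0.015 m or angle between jar's own z axis and vertical above 0.2 rad).
It fails at once if the brass casting is shifted over 15 mm or tipped (distance of casting from where it was at the start of the episode above 0.015 m or angle between casting's own z axis and vertical above 0.2 rad).
It also fails if it takes over 51 s, if anything falls off the work surface, if the arm or the gripper's body presses on something with over 40 N, if the wrist force passes 120 N, or if a joint passes its speed limit or range.

## Robot

A 7-joint arm with a two-finger parallel gripper is mounted at the origin on a cart in front of the work surface, level with it; the furniture and walls round the work are solid. World frame = base frame: x ahead of the robot, y to its left, z up, the work surface at z = 0. Lengths are in m, angles in rad, forces in N, time in s.
With the tool pointing down it reaches from about 0.425 to 0.825 m from the base axis. Payload 3.6 kg.
Tool frame: the origin (TCP) lies between the finger pads; the fingertips stand r.tcp_to_tips ahead of it and the grasp point (between the pads) lies 8 mm behind it (r.tcp_to_tips is the distance from the TCP to the fingertips, in m); z points along the fingers, y is the line along which they close (so a half turn about z gives the same grasp; the last joint's range is limited). The gripper opens to 85 mm and grips with 20 to 120 N. Pads are 22 mm wide; open, the fingers measure 114 mm over their backs; the gripper's body (76 mm by 85 mm) begins 54 mm behind the grasp point. The pads swing forward as they close: fully open they stand 13 mm farther back than shut.
Start: joints at [-1.181, 0.615, -0.013, 1.423, 0.008, 1.103, -0.04], TCP at [0.263, 0.595, 0.216] pointing down, gripper open.
Joint ranges: [-3.12, 3.12], [-0.3, 2.06], [-1.34, 1.32], [0.26, 2.42], [-1.36, 4.5], [0.01, 1.98], [-2.84, 2.84]. Speed limits (rad/s): [2.79, 2.79, 3.14, 3.14, 3.14, 3.14, 3.14].

## Interface

Orientations are given as a rotation vector (axis times angle).
In Python, from bench import r gives the robot as it stands.
- The arm moves only by the tool play_rows, never from a script. Its argument "deltas" is a list of rows, each an object of numbers: "rx", "ry", "rz": the turn, a rotation vector about the tool's x, y, z in units of 180 degrees (1.0 is 180 degrees); "tx", "ty", "tz": the shift along the tool's x, y, z in units of 30 cm (1.0 is 30 cm); "hand": the closure in counts, from 0 (fully open) to 255 (shut). In form: [{"rx": .., "ry": .., "rz": .., "tx": .., "ty": .., "tz": .., "hand": ..}, ...]. A call has 1 to 20 rows; each row shifts and turns the commanded pose from where the row before left it, along the tool's axes as they then stand; what a row does not reach is not made up. A row lasts 1/10 s, in which the tool goes at most 50 mm and 8.59 degrees, less where a joint would pass 70% of its speed; a pose out of reach is approached as far as the arm can. A call with a number of a shift or a turn outside -1 to 1 is refused whole. A call with a gripper value outside its range is refused whole. The fingers move at their own pace and stop on an object; "grip_force" is the grip in N (left out, the last holds). Time passes only in rows, so rows that do not move let the fingers close. It gives the time, the measured TCP pose, the force, the opening and the grip force at its end, in the units of the state.
- r.state(): the state, without advancing time (a new reading comes with each control period).
- r.get_image(name): name is "scene" or "side" or "wrist"; returns a dict with "pixels" (420x560x3 uint8, red, green, blue), "fovy" (degrees; the focal length in pixels is half the picture's height over the tangent of half this angle, whatever the lens; pixels are square), "cx", "cy" (the principal point, pixels), "eye" and "rotation" of the camera in the world. Camera axes: x right, y down, z forward; pixel columns grow to the right and rows downward; lengths in m; the calibration is good to about 2 mm. A picture is of the moment at which its call begins. There is no depth.
- r.job_done(): hands the job in; it is judged then, once.
Trained networks look in a picture, given as the dict that the camera call returned (one of the last four; its "shot" number tells which), for a name from the list of things; names that differ only in an ending like _2 or _b are one class to them, and where a whole thing is asked for, a point or a joint stands for the part that bears it (a point fixed in the world has none). Each returns a list of dicts, best first, with "conf" (0 to 1); they miss things now and then, are a little off and sometimes report something else, mostly with a low value. They report only what shows in the picture. A call takes as long as a camera call.
- r.search_frame(name, picture): "box" ([left, top, right, bottom] in pixels, round what is visible of it).
The state is a dict: "time_s": time; "joint_pos": joint angles; "qvel": joint speeds; "joint_torque": joint torques, N m; "eef_pos": TCP position; "tcp_rot": TCP orientation; "wrist_force": force on the tool from outside, world axes, zero at the start; "moment": the same for the moment, N m; "opening": finger opening in m; "gripper_force": force on a finger pad.
Only numpy, scipy, OpenCV 4.12 (cv2) and the standard library are available. Lean on these libraries where they do the work, as an engineer would, in place of code of your own. Each camera call takes 0.05 s, during which the arm holds its last target. There are 200 camera calls.

## Working session

There is one attempt and no reset: what is moved stays moved. The work goes in short steps, Python scripts to look and compute and a tool call to move; the robot and the scene stay as the last step left them, time stands still between calls to the robot, and variables do not carry over. Pictures are saved under pics/ and viewed, at most 10 in all, crops included, and the job is handed in when it is done.

Besides the shell and the picture viewer there is one more tool, called after "Request:" as name(argument=value, ...), one argument or row to a line, values as JSON. play_rows: Moves the arm, as the interface text tells. Shifts and turns lie within -1 to 1; 1 stands for 30 cm of shift or 180 degrees of turn. Its arguments: {"type":"object","properties":{"deltas":{"type":"array","items":{"type":"object","properties":{"rx":{"type":"number","minimum":-1,"maximum":1},"ry":{"type":"number","minimum":-1,"maximum":1},"rz":{"type":"number","minimum":-1,"maximum":1},"tx":{"type":"number","minimum":-1,"maximum":1},"ty":{"type":"number","minimum":-1,"maximum":1},"tz":{"type":"number","minimum":-1,"maximum":1},"hand":{"type":"number"}}}},"grip_force":{"type":"number"}},"required":["deltas"]}

```bash
mkdir -p pics
cat > h.py <<'E'
import numpy as np, cv2
from bench import r
from scipy.spatial.transform import Rotation as R
def snap(n,f=None):
    p=r.get_image(n)
    if f: cv2.imwrite('pics/'+f,np.ascontiguousarray(p['pixels'][:,:,::-1]))
    return p
def rot(p):
    a=np.array(p['rotation'],float)
    return a if a.shape==(3,3) else R.from_rotvec(a).as_matrix()
def foc(p): return 210/np.tan(np.radians(p['fovy'])/2)
def onz(p,uv,z):
    f=foc(p); d=rot(p)@np.array([(uv[0]-p['cx'])/f,(uv[1]-p['cy'])/f,1]); e=np.array(p['eye'])
    return e+d*(z-e[2])/d[2]
def proj(p,X):
    c=(np.atleast_2d(X)-np.array(p['eye']))@rot(p); return c[:,:2]/c[:,2:]*foc(p)+[p['cx'],p['cy']]
E
python3 - <<'E'
from h import *
print(r.state(), r.tcp_to_tips)
for n in ['scene','side','wrist']:
    p=snap(n,n+'0.png'); print(n,p['eye'],p['rotation'],p['fovy'],p['cx'],p['cy'])
    for t in ['board_stand','scrap_box','bench_rack','sweep_block','offcut_large','offcut_small','bar_end','brick_bar','jar','casting']:
        d=r.search_frame(t,p)[:1]
        for q in d: print(t,np.round(q['box']),round(q['conf'],2))
E
```

```text
{'time_s': 0.0, 'joint_pos': array([-1.18150955,  0.61589764, -0.01263924,  1.42492708,  0.00807719,
        1.10337565, -0.0404026 ]), 'qvel': array([ 1.27045579e-03, -1.21740993e-03, -5.07822834e-04, -1.70813078e-03,
       -5.87891490e-04,  2.88192239e-05,  1.15311060e-03]), 'joint_torque': array([ 1.27547178e-04, -4.69208014e+01,  2.58965436e-01, -1.71039158e+01,
        9.85388935e-03,  9.53135634e-03, -3.60386068e-06]), 'eef_pos': array([0.2621892 , 0.59389023, 0.21494278]), 'tcp_rot': array([-0.64820169, -3.0734552 ,  0.00393274]), 'wrist_force': array([ 0.28950197, -0.54991962,  0.25669333]), 'moment': array([ 0.0172565 , -0.01755075,  0.00388965]), 'gripper_force': 0.0, 'opening': 0.08535209842677198} 0.011
scene [-0.06457028 -1.06704757  1.23246133] [-2.27227165  0.64546526 -0.2793908 ] 43.106763254969536 278.04443117929173 206.01410011327684
board_stand [208. 187. 285. 264.] 0.7
scrap_box [242. 246. 321. 322.] 0.93
sweep_block [271. 188. 307. 222.] 0.96
offcut_large [242. 224. 270. 238.] 0.68
offcut_small [239. 216. 256. 226.] 0.56
bar_end [227. 204. 253. 213.] 0.67
brick_bar [193. 170. 238. 189.] 0.57
jar [320. 214. 340. 243.] 0.74
casting [343. 289. 364. 305.] 0.55
side [ 0.35515412 -1.13410483  0.76501252] [-2.13919187  0.23028692 -0.09714295] 45.816509054640235 276.55571551487617 205.1680581068238
board_stand [211. 174. 266. 246.] 0.71
scrap_box [199. 238. 289. 310.] 0.6
bench_rack [201. 165. 267. 191.] 0.9
sweep_block [282. 180. 316. 224.] 0.63
offcut_large [230. 214. 259. 223.] 0.5
offcut_small [223. 196. 250. 210.] 0.72
bar_end [228. 187. 252. 196.] 0.49
brick_bar [206. 164. 261. 178.] 0.57
jar [315. 213. 344. 253.] 0.69
casting [312. 297. 339. 323.] 0.97
wrist [0.19272316 0.62702323 0.37446244] [2.40874604 1.57037656 0.24130359] 63.91743788306354 283.1867685002636 211.81980227242587
bench_rack [100. 407. 112. 420.] 0.55
bar_end [ 99. 407. 113. 420.] 0.22
brick_bar [ 78. 408. 106. 420.] 0.7
```

Run:
```python
import cv2
for n,(a,b,c,d) in {'scene':(150,150,400,338),'side':(160,150,400,330)}.items():
    i=cv2.imread(f'pics/{n}0.png')[b:d,a:c]; cv2.imwrite(f'pics/{n}0c.png',cv2.resize(i,None,fx=3.2,fy=3.19,interpolation=cv2.INTER_CUBIC))
```

```text
(no output)
```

View pics/scene0c.png

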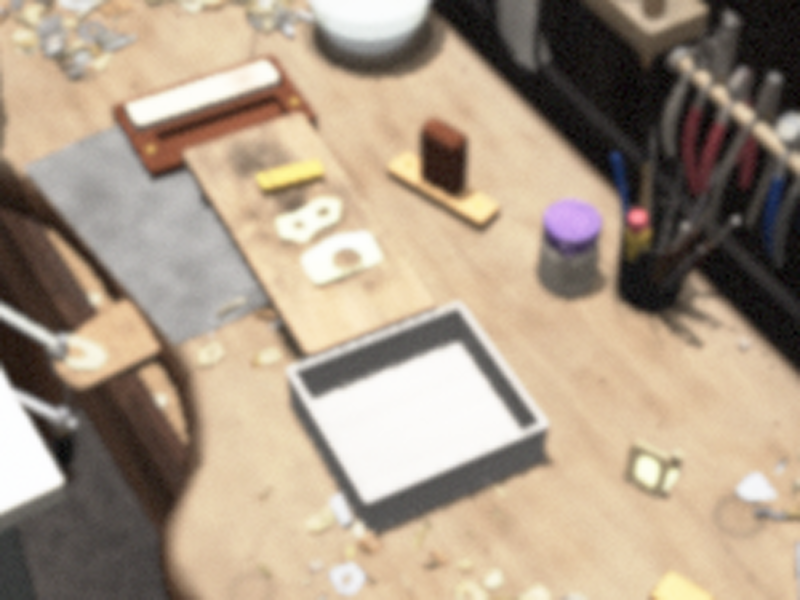

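View pics/side0c.png

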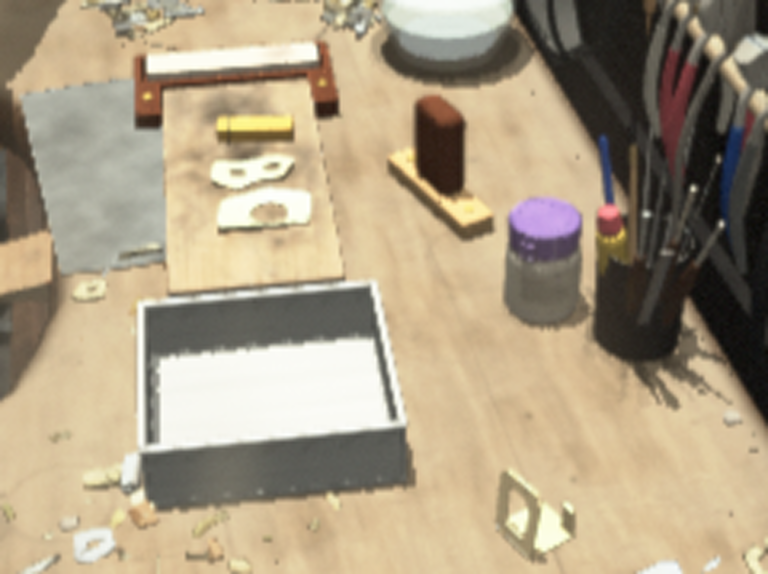

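The scrap box is at the board's -y end (rim corners near (290,372), (458,303), (547,425) in the scene crop). The rack is at the far +y end. The sweep block stands to the right of the board (grip top near (445,128)), and the jar is nearer the camera at (570,240). Next I fit the poses.

```bash
cat > fit.py <<'E'
from h import *
from scipy.optimize import least_squares
S=snap('scene'); D=snap('side')
s=lambda u,v:(150+u/3.2,150+v/3.19); d=lambda u,v:(160+u/3.2,150+v/3.19)
def W(q,P):
    c,si=np.cos(q[2]),np.sin(q[2]); P=np.array(P,float); o=P.copy()
    o[:,0]=q[0]+c*P[:,0]-si*P[:,1]; o[:,1]=q[1]+si*P[:,0]+c*P[:,1]; return o
def fit(obs,q0):
    g=lambda q: np.concatenate([(proj(p,W(q,[X]))[0]-uv) for p,X,uv in obs])
    f=least_squares(g,q0,loss='soft_l1'); print(np.round(f.x,4),'res',np.round(g(f.x),1)); return f.x
bd=[(-.066,.15,.058),(.066,.15,.058),(-.066,-.15,.058),(.066,-.15,.058)]
bx=[(-.088,-.152,.052),(.088,-.152,.052),(.088,-.312,.052)]
obs=[(S,X,s(*u)) for X,u in zip(bd+bx,[(185,152),(298,112),(303,355),(437,303),(290,372),(458,303),(547,425)])]
obs+=[(D,X,d(*u)) for X,u in zip(bd+bx,[(165,82),(314,80),(168,292),(343,277),(137,300),(377,283),(405,425)])]
B=fit(obs,[.6,0,0])
print('box',W(B,[(0,-.232,0)]),'bay',W(B,[(0,.205,.006)]))
hb=[(-.016,.0625,.018),(-.016,-.0625,.018),(.016,-.0625,.018)]
o=[(S,(0,0,.095),s(445,128)),(D,(0,0,.095),d(440,103)),(S,hb[0],s(388,164)),(S,hb[1],s(484,217)),(S,hb[2],s(499,206)),(D,hb[0],d(388,156)),(D,hb[1],d(470,220)),(D,hb[2],d(492,210))]
fit(o,[.75,0,0.5])
for n,a,b,z in [('bar',s(290,172),d(254,122),.072),('small',s(308,218),d(252,170),.065),('large',s(341,256),d(265,208),.065)]: print(n,onz(S,a,z),onz(D,b,z), W([0,0,-B[2]],[onz(S,a,z)-[B[0],B[1],0]]))
print('jar',onz(S,s(571,220),.083),onz(D,d(545,215),.083),'cast',onz(S,s(650,470),.02))
E
python3 fit.py
```

```text
[ 0.4592 -0.0476 -0.0866] res [-0.2 -1.7  1.9 -1.4  1.6 -0.9  0.6 -0.2 -1.1 -1.8  0.9 -0.9  0.3 -0.3
 -0.7  2.6 -1.1 -0.2 -0.7  0.3  0.5  0.2 -0.2  1.2 -0.7  0.  -0.5  0.9]
box [[ 0.43910848 -0.27876689  0.        ]] bay [[0.47690344 0.15659565 0.006     ]]
[ 0.6251 -0.0364  0.3317] res [ 0.1 -0.8  0.1  0.7 -0.4 -0.5 -0.3  0.1  1.  -2.  -0.6 -0.3 -1.6  1.3
  1.6  0.7]
bar [0.47265993 0.00700308 0.072     ] [0.47543564 0.01119763 0.072     ] [[0.00871026 0.05560095 0.072     ]]
small [ 0.45979769 -0.05115852  0.065     ] [ 0.46443482 -0.05166962  0.065     ] [[ 0.00092645 -0.00345514  0.065     ]]
large [ 0.46161899 -0.11087187  0.065     ] [ 0.46667766 -0.10848834  0.065     ] [[ 0.00790538 -0.06278722  0.065     ]]
jar [ 0.66187689 -0.19887349  0.083     ] [ 0.66802637 -0.19288316  0.083     ] cast [ 0.58226722 -0.43447017  0.02      ]
```

```bash
cat >> h.py <<'E'
def rows(x,y,z,psi,cur=None):
    """turn (tool z) total first, then shift in tool axes after that turn, in units"""
    st=r.state(); M=R.from_rotvec(st['tcp_rot']).as_matrix(); p0=st['eef_pos']
    Y=np.array([np.cos(psi),np.sin(psi),0]);Z=np.array([0,0,-1.]);T=np.c_[np.cross(Y,Z),Y,Z]
    rv=R.from_matrix(M.T@T).as_rotvec()/np.pi
    t=T.T@(np.array([x,y,z])-p0)/.3
    n=max(np.linalg.norm(t)*.3/.04,1)
    print('t',round(st['time_s'],2),'pos',np.round(p0,4),'psi',round(np.arctan2(M[1,1],M[0,1]),4),'turn',np.round(rv,4),'minrows',np.linalg.norm(rv)*180/8,'shift',np.round(t,4),'minrows',round(n,1))
E
python3 -c "
from h import *
rows(.625,-.036,.2,.33)"
```

```text
t 1.75 pos [0.2625 0.5946 0.2161] psi 1.155 turn [-0.     -0.      0.2626] minrows 5.908543378886296 shift [-2.3801  0.4619  0.0536] minrows 18.2
```

Request:
play_rows(
  deltas=[
    {"rz": 0.0438},
    {"rz": 0.0438},
    {"rz": 0.0438},
    {"rz": 0.0438},
    {"rz": 0.0438},
    {"rz": 0.0436},
    {"tx": -0.08,"ty": 0.016},
    {"tx": -0.132,"ty": 0.0256,"tz": 0.003},
    {"tx": -0.132,"ty": 0.0256,"tz": 0.003},
    {"tx": -0.132,"ty": 0.0256,"tz": 0.003},
    {"tx": -0.132,"ty": 0.0256,"tz": 0.003},
    {"tx": -0.132,"ty": 0.0256,"tz": 0.003},
    {"tx": -0.132,"ty": 0.0256,"tz": 0.003},
    {"tx": -0.132,"ty": 0.0256,"tz": 0.003},
    {"tx": -0.132,"ty": 0.0256,"tz": 0.003},
    {"tx": -0.132,"ty": 0.0256,"tz": 0.003},
    {"tx": -0.132,"ty": 0.0256,"tz": 0.003},
    {"tx": -0.132,"ty": 0.0256,"tz": 0.003},
    {"tx": -0.132,"ty": 0.0256,"tz": 0.003},
    {"tx": -0.132,"ty": 0.0256,"tz": 0.003},
  ],
)

```text
$.deltas[0]: bad value
```

Request:
play_rows(
  deltas=[
    {"tx": -0.132,"ty": 0.0256,"tz": 0.003},
    {"tx": -0.132,"ty": 0.0256,"tz": 0.003},
    {"tx": -0.132,"ty": 0.0256,"tz": 0.003},
    {"tx": -0.1,"ty": 0.02},
    {"tx": -0.08,"ty": 0.02},
    {"tx": 0},
    {"tx": 0},
  ],
)

```text
$.deltas[0]: bad value
```

Run:
```python
from h import *
rows(.625,-.036,.2,.33)
p=snap('wrist','w1.png'); print(p['eye'],p['rotation'],p['fovy'],p['cx'],p['cy'])
```

```text
t 1.75 pos [0.2625 0.5946 0.2161] psi 1.155 turn [-0.     -0.      0.2626] minrows 5.908543378886296 shift [-2.3801  0.4619  0.0536] minrows 18.2
[0.19272342 0.62702422 0.37445817] [2.40874306 1.57037644 0.2412959 ] 63.91743788306354 283.1867685002636 211.81980227242587
```

View pics/w1.png

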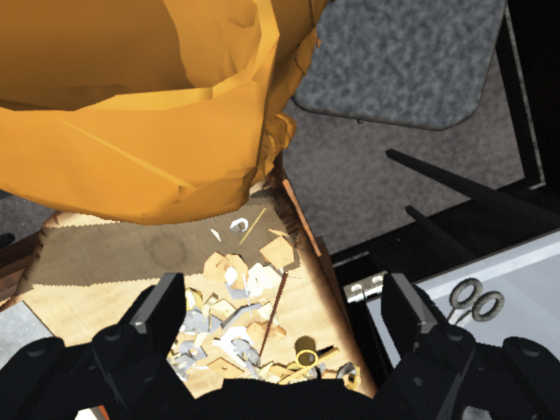

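The wrist picture only shows the start pose because both moves were refused. Most likely each row must give every field, so I'm resending with all of them.

Request:
play_rows(
  deltas=[
    {"rx": 0,"ry": 0,"rz": 0.0438,"tx": 0,"ty": 0,"tz": 0,"hand": 0},
    {"rx": 0,"ry": 0,"rz": 0.0438,"tx": 0,"ty": 0,"tz": 0,"hand": 0},
    {"rx": 0,"ry": 0,"rz": 0.0438,"tx": 0,"ty": 0,"tz": 0,"hand": 0},
    {"rx": 0,"ry": 0,"rz": 0.0438,"tx": 0,"ty": 0,"tz": 0,"hand": 0},
    {"rx": 0,"ry": 0,"rz": 0.0438,"tx": 0,"ty": 0,"tz": 0,"hand": 0},
    {"rx": 0,"ry": 0,"rz": 0.0436,"tx": 0,"ty": 0,"tz": 0,"hand": 0},
    {"rx": 0,"ry": 0,"rz": 0,"tx": -0.08,"ty": 0.016,"tz": 0,"hand": 0},
    {"rx": 0,"ry": 0,"rz": 0,"tx": -0.132,"ty": 0.0256,"tz": 0.003,"hand": 0},
    {"rx": 0,"ry": 0,"rz": 0,"tx": -0.132,"ty": 0.0256,"tz": 0.003,"hand": 0},
    {"rx": 0,"ry": 0,"rz": 0,"tx": -0.132,"ty": 0.0256,"tz": 0.003,"hand": 0},
    {"rx": 0,"ry": 0,"rz": 0,"tx": -0.132,"ty": 0.0256,"tz": 0.003,"hand": 0},
    {"rx": 0,"ry": 0,"rz": 0,"tx": -0.132,"ty": 0.0256,"tz": 0.003,"hand": 0},
    {"rx": 0,"ry": 0,"rz": 0,"tx": -0.132,"ty": 0.0256,"tz": 0.003,"hand": 0},
    {"rx": 0,"ry": 0,"rz": 0,"tx": -0.132,"ty": 0.0256,"tz": 0.003,"hand": 0},
    {"rx": 0,"ry": 0,"rz": 0,"tx": -0.132,"ty": 0.0256,"tz": 0.003,"hand": 0},
    {"rx": 0,"ry": 0,"rz": 0,"tx": -0.132,"ty": 0.0256,"tz": 0.003,"hand": 0},
  ],
)

```text
time_s: 3.4
eef_pos: [0.4565, 0.2574, 0.2083]
tcp_rot: [1.826, 2.556, 0.001]
wrist_force: [0.2, -0.4, -0.3]
opening: 0.0855
gripper_force: 0.0
```

Request:
play_rows(
  deltas=[
    {"rx": 0,"ry": 0,"rz": 0,"tx": -0.123,"ty": 0.024,"tz": 0.003,"hand": 0},
    {"rx": 0,"ry": 0,"rz": 0,"tx": -0.123,"ty": 0.024,"tz": 0.003,"hand": 0},
    {"rx": 0,"ry": 0,"rz": 0,"tx": -0.123,"ty": 0.024,"tz": 0.003,"hand": 0},
    {"rx": 0,"ry": 0,"rz": 0,"tx": -0.123,"ty": 0.024,"tz": 0.003,"hand": 0},
    {"rx": 0,"ry": 0,"rz": 0,"tx": -0.123,"ty": 0.024,"tz": 0.003,"hand": 0},
    {"rx": 0,"ry": 0,"rz": 0,"tx": -0.123,"ty": 0.024,"tz": 0.003,"hand": 0},
    {"rx": 0,"ry": 0,"rz": 0,"tx": -0.123,"ty": 0.024,"tz": 0.003,"hand": 0},
    {"rx": 0,"ry": 0,"rz": 0,"tx": -0.123,"ty": 0.024,"tz": 0.003,"hand": 0},
    {"rx": 0,"ry": 0,"rz": 0,"tx": -0.08,"ty": 0.015,"tz": 0.003,"hand": 0},
    {"rx": 0,"ry": 0,"rz": 0,"tx": 0,"ty": 0,"tz": 0,"hand": 0},
    {"rx": 0,"ry": 0,"rz": 0,"tx": 0,"ty": 0,"tz": 0,"hand": 0},
  ],
)

```text
time_s: 4.5
eef_pos: [0.6178, -0.0232, 0.1997]
tcp_rot: [-1.827, -2.555, -0.0]
wrist_force: [-0.6, 1.1, -0.1]
opening: 0.0854
gripper_force: 0.0
```

Run:
```python
from h import *
rows(.625,-.036,.2,.33)
p=snap('wrist','w2.png'); print(p['eye'],p['rotation'],p['fovy'],p['cx'],p['cy'])
import pickle; pickle.dump(p,open('w2.pkl','wb'))
```

```text
t 4.5 pos [ 0.6178 -0.0232  0.1997] psi 0.3291 turn [-0.0001 -0.0003 -0.0003] minrows 0.009113854677657077 shift [-0.0483  0.0089 -0.0011] minrows 1
[0.59366791 0.0509528  0.35809188] [2.80100212 0.46593291 0.07047864] 63.91743788306354 283.1867685002636 211.81980227242587
```

View pics/w2.png

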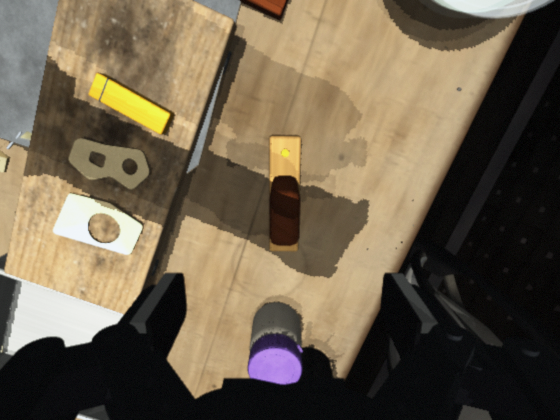

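The wrist picture shows the block straight up the image, with its head from (271..300,136) to (271..299,250) and the grip between. On the left are the bar at (130,103), the small blank at (109,163) and the large blank at (98,224). The jar is at (275,345).

Run:
```python
from h import *; import pickle
p=pickle.load(open('w2.pkl','rb'))
for n,uvs,z in [('headtop',[(271,136),(300,136),(271,250),(299,250)],.018),('griptop',[(270,240),(299,240),(285,246)],.095),
 ('board',[(240,0),(238,20),(150,305),(148,312),(6,272),(55,30)],.058),('bar',[(97,74),(89,97),(166,132),(172,112)],.072),('small',[(70,150),(146,165),(120,188),(90,138)],.065),('large',[(72,195),(54,230),(130,254),(143,225)],.065),('lid',[(275,362)],.083)]:
    P=np.array([onz(p,u,z)[:2] for u in uvs]); print(n,np.round(P,4).tolist(),P.mean(0).round(4))
    c,s=np.cos(-.0866),np.sin(-.0866); q=(P-[.4592,-.0476])@np.array([[c,-s],[s,c]]); print('   in board',np.round(q,3).tolist())
```

```text
headtop [[0.5912, 0.02], [0.6184, 0.0292], [0.6296, -0.0965], [0.6587, -0.0865]] [ 0.6245 -0.0335]
   in board [[0.126, 0.079], [0.152, 0.09], [0.174, -0.034], [0.202, -0.022]]
griptop [[0.6178, -0.0547], [0.6409, -0.0468], [0.6316, -0.0558]] [ 0.6301 -0.0524]
   in board [[0.159, 0.007], [0.181, 0.017], [0.172, 0.007]]
board [[0.5361, 0.1144], [0.5386, 0.1006], [0.5273, -0.1775], [0.5271, -0.1863], [0.3843, -0.1868], [0.4022, 0.0465]] [ 0.4859 -0.0482]
   in board [[0.063, 0.168], [0.066, 0.155], [0.079, -0.124], [0.08, -0.132], [-0.063, -0.145], [-0.065, 0.089]]
bar [[0.4466, 0.0259], [0.4434, 0.0066], [0.5082, -0.0002], [0.5093, 0.0169]] [0.4769 0.0123]
   in board [[-0.019, 0.072], [-0.02, 0.053], [0.045, 0.051], [0.044, 0.069]]
small [[0.4311, -0.0432], [0.4959, -0.0347], [0.4782, -0.0626], [0.4458, -0.0274]] [ 0.4627 -0.042 ]
   in board [[-0.028, 0.002], [0.035, 0.016], [0.02, -0.013], [-0.015, 0.019]]
large [[0.4385, -0.083], [0.4276, -0.1222], [0.4991, -0.1235], [0.5048, -0.0906]] [ 0.4675 -0.1048]
   in board [[-0.018, -0.037], [-0.025, -0.077], [0.046, -0.072], [0.049, -0.039]]
lid [[0.6646, -0.1823]] [ 0.6646 -0.1823]
   in board [[0.216, -0.116]]
```

Request:
play_rows(
  deltas=[
    {"rx": 0,"ry": 0,"rz": 0,"tx": -0.02,"ty": 0.005,"tz": 0,"hand": 0},
    {"rx": 0,"ry": 0,"rz": 0,"tx": -0.02,"ty": 0.005,"tz": 0.05,"hand": 0},
    {"rx": 0,"ry": 0,"rz": 0,"tx": 0,"ty": 0,"tz": 0.1,"hand": 0},
    {"rx": 0,"ry": 0,"rz": 0,"tx": 0,"ty": 0,"tz": 0.1,"hand": 0},
    {"rx": 0,"ry": 0,"rz": 0,"tx": 0,"ty": 0,"tz": 0.1,"hand": 0},
    {"rx": 0,"ry": 0,"rz": 0,"tx": 0,"ty": 0,"tz": 0.09,"hand": 0},
    {"rx": 0,"ry": 0,"rz": 0,"tx": 0,"ty": 0,"tz": 0.05,"hand": 0},
    {"rx": 0,"ry": 0,"rz": 0,"tx": 0,"ty": 0,"tz": 0,"hand": 0},
    {"rx": 0,"ry": 0,"rz": 0,"tx": 0,"ty": 0,"tz": 0,"hand": 255},
    {"rx": 0,"ry": 0,"rz": 0,"tx": 0,"ty": 0,"tz": 0,"hand": 255},
    {"rx": 0,"ry": 0,"rz": 0,"tx": 0,"ty": 0,"tz": 0,"hand": 255},
    {"rx": 0,"ry": 0,"rz": 0,"tx": 0,"ty": 0,"tz": 0,"hand": 255},
    {"rx": 0,"ry": 0,"rz": 0,"tx": 0,"ty": 0,"tz": 0,"hand": 255},
    {"rx": 0,"ry": 0,"rz": 0,"tx": 0,"ty": 0,"tz": 0,"hand": 255},
    {"rx": 0,"ry": 0,"rz": 0,"tx": 0,"ty": 0,"tz": 0,"hand": 255},
  ],
  grip_force=60,
)

```text
time_s: 6.05
eef_pos: [0.6247, -0.0338, 0.0541]
tcp_rot: [1.826, 2.556, 0.0]
wrist_force: [-1.1, 0.2, 6.7]
opening: 0.0248
gripper_force: 59.4
```

Request:
play_rows(
  deltas=[
    {"rx": 0,"ry": 0,"rz": 0,"tx": 0,"ty": 0,"tz": -0.04,"hand": 255},
    {"rx": 0,"ry": 0,"rz": 0,"tx": 0,"ty": 0,"tz": -0.09,"hand": 255},
    {"rx": 0,"ry": 0,"rz": 0,"tx": 0,"ty": 0,"tz": -0.1,"hand": 255},
    {"rx": 0,"ry": 0,"rz": 0,"tx": 0,"ty": 0,"tz": -0.1,"hand": 255},
    {"rx": 0,"ry": 0,"rz": 0,"tx": 0,"ty": 0,"tz": -0.09,"hand": 255},
    {"rx": 0,"ry": 0,"rz": -0.046,"tx": 0,"ty": 0,"tz": 0,"hand": 255},
    {"rx": 0,"ry": 0,"rz": -0.046,"tx": 0,"ty": 0,"tz": 0,"hand": 255},
    {"rx": 0,"ry": 0,"rz": -0.046,"tx": 0,"ty": 0,"tz": 0,"hand": 255},
    {"rx": 0,"ry": 0,"rz": -0.046,"tx": 0,"ty": 0,"tz": 0,"hand": 255},
    {"rx": 0,"ry": 0,"rz": -0.046,"tx": 0,"ty": 0,"tz": 0,"hand": 255},
    {"rx": 0,"ry": 0,"rz": -0.046,"tx": 0,"ty": 0,"tz": 0,"hand": 255},
    {"rx": 0,"ry": 0,"rz": -0.046,"tx": 0,"ty": 0,"tz": 0,"hand": 255},
    {"rx": 0,"ry": 0,"rz": -0.044,"tx": 0,"ty": 0,"tz": 0,"hand": 255},
    {"rx": 0,"ry": 0,"rz": 0,"tx": 0.09,"ty": 0.05,"tz": 0,"hand": 255},
    {"rx": 0,"ry": 0,"rz": 0,"tx": 0.11,"ty": 0.06,"tz": 0,"hand": 255},
    {"rx": 0,"ry": 0,"rz": 0,"tx": 0.11,"ty": 0.065,"tz": 0,"hand": 255},
    {"rx": 0,"ry": 0,"rz": 0,"tx": 0.11,"ty": 0.065,"tz": 0,"hand": 255},
    {"rx": 0,"ry": 0,"rz": 0,"tx": 0.09,"ty": 0.05,"tz": 0,"hand": 255},
    {"rx": 0,"ry": 0,"rz": 0,"tx": 0,"ty": 0,"tz": 0,"hand": 255},
    {"rx": 0,"ry": 0,"rz": 0,"tx": 0,"ty": 0,"tz": 0,"hand": 255},
  ],
)

```text
time_s: 8.05
eef_pos: [0.4802, 0.0672, 0.1794]
tcp_rot: [0.141, 3.137, -0.0]
wrist_force: [0.6, -0.3, -2.0]
opening: 0.0251
gripper_force: 59.2
```

Run:
```python
from h import *; import pickle
print(r.state()['opening'],r.state()['joint_pos'])
rows(.479,.0661,.180,1.484)
p=snap('wrist','w3.png');pickle.dump(p,open('w3.pkl','wb'))
```

```text
0.025113726608307164 [-0.12480828  0.40857331 -0.08312961  1.93605064  0.04683261  0.79761476
  1.24731555]
t 8.05 pos [0.4802 0.0672 0.1794] psi 1.4811 turn [-0.0001  0.0004 -0.0009] minrows 0.02254006927292462 shift [ 0.0037 -0.0041 -0.002 ] minrows 1
```

View pics/w3.png

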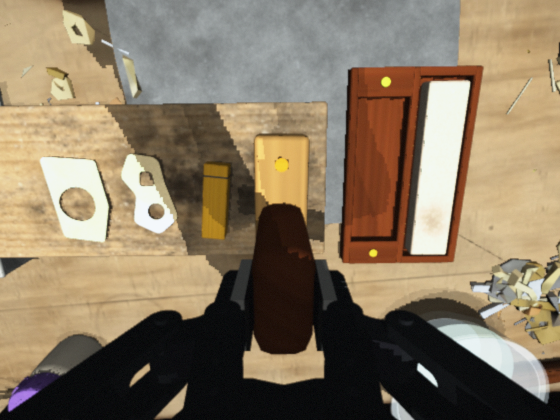

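The block is well gripped. Its head top runs from (255,136) to (308,136), clear of the bar at (215,200). The rack's outer corners are at (350,67), (482,66), (453,262) and (343,262), and the board's end corners at (327,102) and (324,254).

Run:
```python
from h import *; import pickle
p=pickle.load(open('w3.pkl','rb'))
for n,uvs,z in [('rack',[(350,67),(482,66),(453,262),(343,262)],.020),('pins',[(386,82),(374,253)],.020),('board',[(327,102),(324,254),(0,106),(0,257)],.058),
('bar',[(204,163),(229,165),(225,239),(203,236)],.072),('headtop@',[(256,136),(308,136)],.144)]:
    P=np.array([onz(p,u,z)[:2] for u in uvs]); print(n,np.round(P,4).tolist(),P.mean(0).round(4))
    d=P[0]-P[-1]; print('  first-last',np.linalg.norm(d),np.degrees(np.arctan2(d[1],d[0])), 'diff1', np.linalg.norm(P[1]-P[0]),np.degrees(np.arctan2(*(P[1]-P[0])[::-1])))
```

```text
rack [[0.3776, 0.1361], [0.387, 0.2505], [0.5744, 0.2371], [0.5642, 0.1233]] [0.4758 0.1868]
  first-last 0.18706386164396158 176.08715344547315 diff1 0.11481369583993493 85.27834410415
pins [[0.3927, 0.1674], [0.5568, 0.1555]] [0.4748 0.1614]
  first-last 0.16461977172983588 175.864674413764 diff1 0.16461977172983588 -4.135325586236011
board [[0.4047, 0.11], [0.5355, 0.1007], [0.3846, -0.1484], [0.5122, -0.1933]] [ 0.4592 -0.0327]
  first-last 0.3218148200553789 109.52607091311832 diff1 0.13116512269803293 -4.056687163362498
bar [[0.4418, 0.009], [0.4452, 0.0285], [0.5075, 0.0164], [0.5032, -0.0018]] [0.4744 0.013 ]
  first-last 0.062255470105299325 170.03771193060547 diff1 0.019779014208112452 80.27257679165015
headtop@ [[0.4191, 0.0586], [0.4217, 0.0878]] [0.4204 0.0732]
  first-last 0.02929300790358927 -95.11698193260749 diff1 0.02929300790358927 84.88301806739251
```

Request:
play_rows(
  deltas=[
    {"rx": 0,"ry": 0,"rz": -0.0057,"tx": 0,"ty": 0,"tz": 0,"hand": 255},
    {"rx": 0,"ry": 0,"rz": 0,"tx": 0,"ty": 0,"tz": 0.06,"hand": 255},
    {"rx": 0,"ry": 0,"rz": 0,"tx": 0,"ty": 0,"tz": 0.07,"hand": 255},
    {"rx": 0,"ry": 0,"rz": 0,"tx": 0,"ty": 0,"tz": 0.06,"hand": 255},
    {"rx": 0,"ry": 0,"rz": 0,"tx": 0,"ty": 0,"tz": 0.02,"hand": 255},
    {"rx": 0,"ry": 0,"rz": 0,"tx": 0,"ty": 0,"tz": 0.01,"hand": 255},
    {"rx": 0,"ry": 0,"rz": 0,"tx": 0,"ty": 0,"tz": 0,"hand": 255},
    {"rx": 0,"ry": 0,"rz": 0,"tx": 0,"ty": 0,"tz": 0,"hand": 255},
  ],
)

```text
time_s: 8.9
eef_pos: [0.481, 0.067, 0.1136]
tcp_rot: [0.115, 3.138, 0.0]
wrist_force: [0.2, 1.0, -2.4]
opening: 0.0249
gripper_force: 59.2
```

Request:
play_rows(
  deltas=[
    {"rx": 0,"ry": 0,"rz": 0,"tx": 0,"ty": -0.02,"tz": 0,"hand": 255},
    {"rx": 0,"ry": 0,"rz": 0,"tx": 0,"ty": -0.03,"tz": 0,"hand": 255},
    {"rx": 0,"ry": 0,"rz": 0,"tx": 0,"ty": -0.035,"tz": 0,"hand": 255},
    {"rx": 0,"ry": 0,"rz": 0,"tx": 0,"ty": -0.035,"tz": 0,"hand": 255},
    {"rx": 0,"ry": 0,"rz": 0,"tx": 0,"ty": -0.035,"tz": 0,"hand": 255},
    {"rx": 0,"ry": 0,"rz": 0,"tx": 0,"ty": -0.035,"tz": 0,"hand": 255},
    {"rx": 0,"ry": 0,"rz": 0,"tx": 0,"ty": -0.035,"tz": 0,"hand": 255},
    {"rx": 0,"ry": 0,"rz": 0,"tx": 0,"ty": -0.035,"tz": 0,"hand": 255},
    {"rx": 0,"ry": 0,"rz": 0,"tx": 0,"ty": -0.035,"tz": 0,"hand": 255},
    {"rx": 0,"ry": 0,"rz": 0,"tx": 0,"ty": -0.035,"tz": 0,"hand": 255},
    {"rx": 0,"ry": 0,"rz": 0,"tx": 0,"ty": -0.035,"tz": 0,"hand": 255},
    {"rx": 0,"ry": 0,"rz": 0,"tx": 0,"ty": -0.035,"tz": 0,"hand": 255},
    {"rx": 0,"ry": 0,"rz": 0,"tx": 0,"ty": -0.035,"tz": 0,"hand": 255},
    {"rx": 0,"ry": 0,"rz": 0,"tx": 0,"ty": -0.03,"tz": 0,"hand": 255},
    {"rx": 0,"ry": 0,"rz": 0,"tx": 0,"ty": -0.02,"tz": 0,"hand": 255},
  ],
)

```text
time_s: 10.4
eef_pos: [0.4693, -0.0793, 0.1129]
tcp_rot: [-0.116, -3.139, 0.001]
wrist_force: [0.4, 1.6, -1.5]
opening: 0.0252
gripper_force: 59.4
```

Run:
```python
from h import *
st=r.state(); print(st['eef_pos'],st['wrist_force'],st['opening'])
p=snap('side'); i=p['pixels'][150:330,160:400,::-1]; cv2.imwrite('pics/s4.png',cv2.resize(i,None,fx=3.2,fy=3.19,interpolation=cv2.INTER_CUBIC))
```

```text
[ 0.46932126 -0.07931941  0.11285379] [ 0.41217762  1.61821891 -1.50834361] 0.02522869769464577
```

View pics/s4.png

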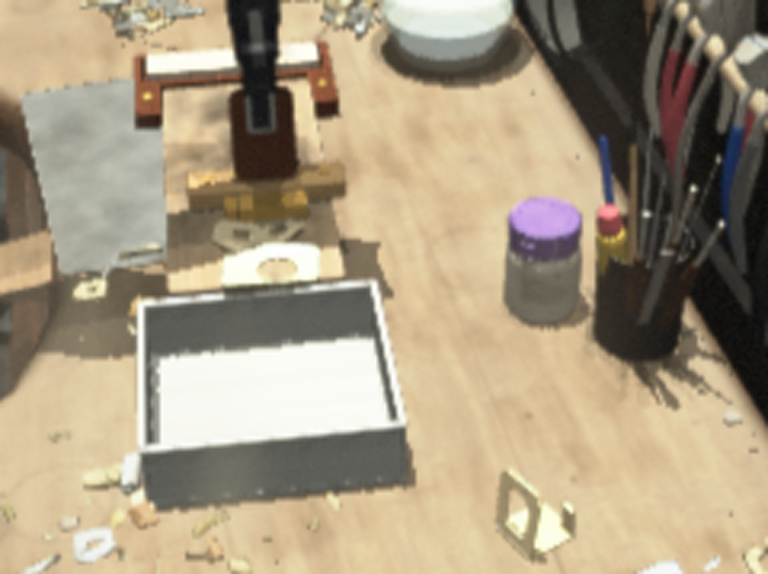

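The pieces are lined up ahead of the block, and the large blank (270,265) is starting over the edge. I continue the sweep.

Request:
play_rows(
  deltas=[
    {"rx": 0,"ry": 0,"rz": 0,"tx": 0,"ty": -0.02,"tz": 0,"hand": 255},
    {"rx": 0,"ry": 0,"rz": 0,"tx": 0,"ty": -0.025,"tz": 0,"hand": 255},
    {"rx": 0,"ry": 0,"rz": 0,"tx": 0,"ty": -0.025,"tz": 0,"hand": 255},
    {"rx": 0,"ry": 0,"rz": 0,"tx": 0,"ty": -0.025,"tz": 0,"hand": 255},
    {"rx": 0,"ry": 0,"rz": 0,"tx": 0,"ty": -0.025,"tz": 0,"hand": 255},
    {"rx": 0,"ry": 0,"rz": 0,"tx": 0,"ty": -0.025,"tz": 0,"hand": 255},
    {"rx": 0,"ry": 0,"rz": 0,"tx": 0,"ty": -0.025,"tz": 0,"hand": 255},
    {"rx": 0,"ry": 0,"rz": 0,"tx": 0,"ty": -0.025,"tz": 0,"hand": 255},
    {"rx": 0,"ry": 0,"rz": 0,"tx": 0,"ty": -0.025,"tz": 0,"hand": 255},
    {"rx": 0,"ry": 0,"rz": 0,"tx": 0,"ty": -0.025,"tz": 0,"hand": 255},
    {"rx": 0,"ry": 0,"rz": 0,"tx": 0,"ty": -0.025,"tz": 0,"hand": 255},
    {"rx": 0,"ry": 0,"rz": 0,"tx": 0,"ty": -0.025,"tz": 0,"hand": 255},
    {"rx": 0,"ry": 0,"rz": 0,"tx": 0,"ty": -0.025,"tz": 0,"hand": 255},
    {"rx": 0,"ry": 0,"rz": 0,"tx": 0,"ty": -0.025,"tz": 0,"hand": 255},
    {"rx": 0,"ry": 0,"rz": 0,"tx": 0,"ty": -0.025,"tz": 0,"hand": 255},
    {"rx": 0,"ry": 0,"rz": 0,"tx": 0,"ty": -0.025,"tz": 0,"hand": 255},
    {"rx": 0,"ry": 0,"rz": 0,"tx": 0,"ty": -0.025,"tz": 0,"hand": 255},
    {"rx": 0,"ry": 0,"rz": 0,"tx": 0,"ty": -0.025,"tz": 0,"hand": 255},
    {"rx": 0,"ry": 0,"rz": 0,"tx": 0,"ty": 0,"tz": 0,"hand": 255},
  ],
)

```text
time_s: 12.35
eef_pos: [0.4596, -0.213, 0.1129]
tcp_rot: [0.118, 3.139, -0.002]
wrist_force: [0.2, -0.9, -3.2]
opening: 0.0248
gripper_force: 59.4
```

Run:
```python
from h import *
st=r.state(); print(st['eef_pos'],st['wrist_force'],st['opening'])
p=snap('side'); a=p['pixels'][200:320,180:320,::-1]; p=snap('scene'); b=p['pixels'][200:330,220:360,::-1]
f=lambda i:cv2.resize(i,(400,int(400*i.shape[0]/i.shape[1])),interpolation=cv2.INTER_CUBIC)
a,b=f(a),f(b); n=min(len(a),len(b)); cv2.imwrite('pics/s5.png',np.hstack([a[:n],b[:n]]))
```

```text
[ 0.45959122 -0.2129924   0.112898  ] [ 0.2235091  -0.92912578 -3.19341117] 0.02482107034539546
```

View pics/s5.png

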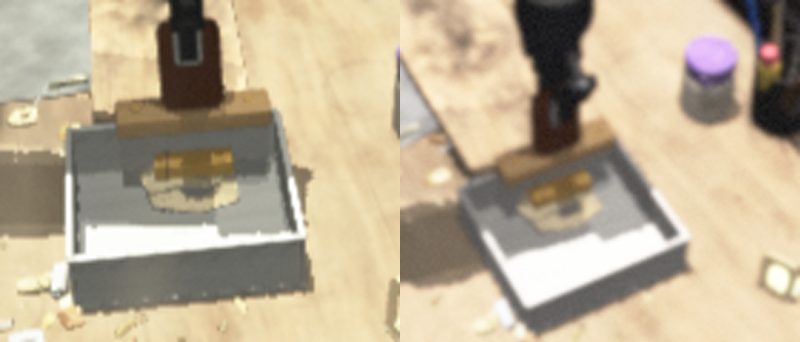

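All three offcuts look to be in the box, with the bar at (192,163) on the blanks at (190,190). I lift and carry the block to the rack.

Request:
play_rows(
  deltas=[
    {"rx": 0,"ry": 0,"rz": 0,"tx": 0,"ty": 0,"tz": -0.06,"hand": 255},
    {"rx": 0,"ry": 0,"rz": 0,"tx": 0,"ty": 0,"tz": -0.08,"hand": 255},
    {"rx": 0,"ry": 0,"rz": 0,"tx": 0,"ty": 0,"tz": -0.08,"hand": 255},
    {"rx": 0,"ry": 0,"rz": 0,"tx": 0,"ty": 0.05,"tz": -0.04,"hand": 255},
    {"rx": 0,"ry": 0,"rz": 0,"tx": 0.004,"ty": 0.11,"tz": 0,"hand": 255},
    {"rx": 0,"ry": 0,"rz": 0,"tx": 0.004,"ty": 0.11,"tz": 0,"hand": 255},
    {"rx": 0,"ry": 0,"rz": 0,"tx": 0.004,"ty": 0.11,"tz": 0,"hand": 255},
    {"rx": 0,"ry": 0,"rz": 0,"tx": 0.004,"ty": 0.11,"tz": 0,"hand": 255},
    {"rx": 0,"ry": 0,"rz": 0,"tx": 0.004,"ty": 0.11,"tz": 0,"hand": 255},
    {"rx": 0,"ry": 0,"rz": 0,"tx": 0.004,"ty": 0.11,"tz": 0,"hand": 255},
    {"rx": 0,"ry": 0,"rz": 0,"tx": 0.004,"ty": 0.11,"tz": 0,"hand": 255},
    {"rx": 0,"ry": 0,"rz": 0,"tx": 0.004,"ty": 0.11,"tz": 0,"hand": 255},
    {"rx": 0,"ry": 0,"rz": 0,"tx": 0.004,"ty": 0.11,"tz": 0,"hand": 255},
    {"rx": 0,"ry": 0,"rz": 0,"tx": 0.004,"ty": 0.11,"tz": 0,"hand": 255},
    {"rx": 0,"ry": 0,"rz": 0,"tx": 0.004,"ty": 0.06,"tz": 0,"hand": 255},
    {"rx": 0,"ry": 0,"rz": 0,"tx": 0,"ty": 0.033,"tz": 0,"hand": 255},
    {"rx": 0,"ry": 0,"rz": 0,"tx": 0,"ty": 0,"tz": 0,"hand": 255},
    {"rx": 0,"ry": 0,"rz": 0,"tx": 0,"ty": 0,"tz": 0,"hand": 255},
  ],
)

```text
time_s: 14.25
eef_pos: [0.4734, 0.1606, 0.1906]
tcp_rot: [-0.116, -3.138, 0.002]
wrist_force: [0.4, -0.1, -2.1]
opening: 0.0254
gripper_force: 59.3
```

Run:
```python
from h import *; import pickle
rows(.473,.160,.191,1.499)
w=snap('wrist'); pickle.dump(w,open('w6.pkl','wb'))
p=snap('side'); a=p['pixels'][200:320,180:320,::-1]; p=snap('scene'); b=p['pixels'][200:330,220:360,::-1]
f=lambda i,wd:cv2.resize(i,(wd,int(wd*i.shape[0]/i.shape[1])),interpolation=cv2.INTER_CUBIC)
s=np.vstack([f(a,240),f(b,240)])[:420]; s=np.pad(s,((0,420-len(s)),(0,0),(0,0)))
cv2.imwrite('pics/s6.png',np.hstack([w['pixels'][:,:,::-1],s]))
```

```text
t 14.25 pos [0.4734 0.1606 0.1906] psi 1.4971 turn [-0.0005 -0.0003 -0.0006] minrows 0.019105468447667844 shift [ 0.0011 -0.002  -0.0015] minrows 1
```

View pics/s6.png

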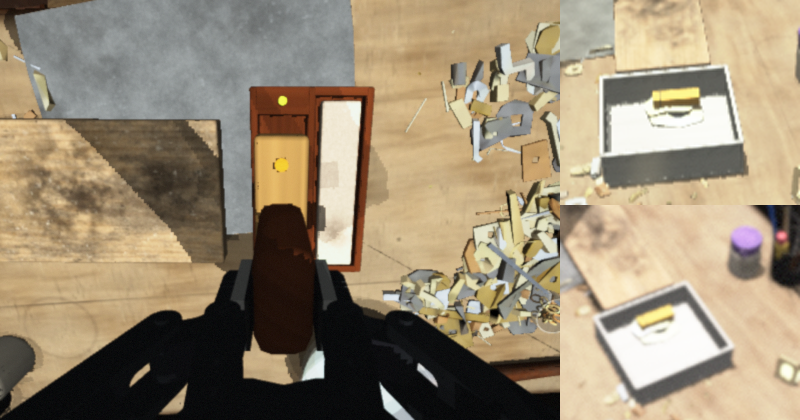

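The board is empty and the pieces are stacked inside the box. In the wrist view the block hangs over its bay, with the head end at (255..309,136), the rack corners at (250,87) and (375,88), and the pin at (283,100).

Run:
```python
from h import *; import pickle
p=pickle.load(open('w6.pkl','rb'))
X=np.array([np.cos(.072),-np.sin(.072)]);Y=np.array([np.sin(.072),np.cos(.072)])
g=lambda u,z:onz(p,u,z)[:2]
a,b,c=g((250,87),.02),g((375,88),.02),g((359,270),.02)
print(a,b,c,np.linalg.norm(a-b),np.linalg.norm(b-c))
print('bay from corners',(a+b)/2+X*.0945-Y*.027,(a+c)/2-Y*.027,'pin',g((283,100),.02)+X*.0823)
print('bay edges mid',(g((257,116),.02)+g((309,116),.02))/2+X*.0695)
hz=.1906-.0541+.018
h=[g((255,136),hz),g((309,136),hz)]; print(h,'block',(h[0]+h[1])/2+X*.0625)
```

```text
[0.37856934 0.13799471] [0.38784693 0.25235652] [0.57237953 0.23661693] 0.11473751418169399 0.18520263583547442
bay from corners [0.47552098 0.16144745] [0.47353212 0.16037577] pin [0.4741695 0.1614469]
bay edges mid [0.47564491 0.16131547]
[array([0.4123827 , 0.15031339]), array([0.41461622, 0.18077735])] block [0.47583753 0.16104925]
```

Request:
play_rows(
  deltas=[
    {"rx": 0,"ry": 0,"rz": 0,"tx": 0,"ty": 0,"tz": 0.06,"hand": 255},
    {"rx": 0,"ry": 0,"rz": 0,"tx": 0,"ty": 0,"tz": 0.08,"hand": 255},
    {"rx": 0,"ry": 0,"rz": 0,"tx": 0,"ty": 0,"tz": 0.08,"hand": 255},
    {"rx": 0,"ry": 0,"rz": 0,"tx": 0,"ty": 0,"tz": 0.08,"hand": 255},
    {"rx": 0,"ry": 0,"rz": 0,"tx": 0,"ty": 0,"tz": 0.05,"hand": 255},
    {"rx": 0,"ry": 0,"rz": 0,"tx": 0,"ty": 0,"tz": 0.03,"hand": 255},
    {"rx": 0,"ry": 0,"rz": 0,"tx": 0,"ty": 0,"tz": 0.03,"hand": 255},
    {"rx": 0,"ry": 0,"rz": 0,"tx": 0,"ty": 0,"tz": 0.02,"hand": 255},
    {"rx": 0,"ry": 0,"rz": 0,"tx": 0,"ty": 0,"tz": 0,"hand": 255},
    {"rx": 0,"ry": 0,"rz": 0,"tx": 0,"ty": 0,"tz": 0,"hand": 255},
  ],
)

```text
time_s: 15.4
eef_pos: [0.4743, 0.1617, 0.0623]
tcp_rot: [0.115, 3.139, 0.0]
wrist_force: [0.2, 0.9, -1.9]
opening: 0.0249
gripper_force: 59.3
```

Request:
play_rows(
  deltas=[
    {"rx": 0,"ry": 0,"rz": 0,"tx": 0,"ty": 0,"tz": 0.004,"hand": 255},
    {"rx": 0,"ry": 0,"rz": 0,"tx": 0,"ty": 0,"tz": 0.003,"hand": 255},
    {"rx": 0,"ry": 0,"rz": 0,"tx": 0,"ty": 0,"tz": 0,"hand": 255},
    {"rx": 0,"ry": 0,"rz": 0,"tx": 0,"ty": 0,"tz": 0,"hand": 120},
    {"rx": 0,"ry": 0,"rz": 0,"tx": 0,"ty": 0,"tz": 0,"hand": 60},
    {"rx": 0,"ry": 0,"rz": 0,"tx": 0,"ty": 0,"tz": 0,"hand": 0},
    {"rx": 0,"ry": 0,"rz": 0,"tx": 0,"ty": 0,"tz": 0,"hand": 0},
    {"rx": 0,"ry": 0,"rz": 0,"tx": 0,"ty": 0,"tz": 0,"hand": 0},
    {"rx": 0,"ry": 0,"rz": 0,"tx": 0,"ty": 0,"tz": 0,"hand": 0},
    {"rx": 0,"ry": 0,"rz": 0,"tx": 0,"ty": 0,"tz": -0.05,"hand": 0},
    {"rx": 0,"ry": 0,"rz": 0,"tx": 0,"ty": 0,"tz": -0.1,"hand": 0},
    {"rx": 0,"ry": 0,"rz": 0,"tx": 0,"ty": 0,"tz": -0.1,"hand": 0},
    {"rx": 0,"ry": 0,"rz": 0,"tx": 0,"ty": 0,"tz": -0.1,"hand": 0},
    {"rx": 0,"ry": 0,"rz": 0,"tx": 0,"ty": 0,"tz": -0.1,"hand": 0},
    {"rx": 0,"ry": 0,"rz": 0,"tx": 0,"ty": 0,"tz": -0.1,"hand": 0},
    {"rx": 0,"ry": 0,"rz": 0,"tx": 0,"ty": 0,"tz": 0,"hand": 0},
    {"rx": 0,"ry": 0,"rz": 0,"tx": 0,"ty": 0,"tz": 0,"hand": 0},
  ],
)

```text
time_s: 17.1
eef_pos: [0.4738, 0.1616, 0.2251]
tcp_rot: [0.115, 3.139, 0.0]
wrist_force: [0.2, -0.9, -1.2]
opening: 0.0852
gripper_force: 0.0
```

Run:
```python
from h import *
print(r.state()['eef_pos'],r.state()['opening'])
w=snap('wrist')
p=snap('side'); a=p['pixels'][140:260,180:320,::-1]; p=snap('side'); b=p['pixels'][220:320,190:300,::-1]
f=lambda i,wd:cv2.resize(i,(wd,int(wd*i.shape[0]/i.shape[1])),interpolation=cv2.INTER_CUBIC)
s=np.vstack([f(a,240),f(b,240)])[:420]; s=np.pad(s,((0,420-len(s)),(0,0),(0,0)))
cv2.imwrite('pics/s7.png',np.hstack([w['pixels'][:,:,::-1],s]))
```

```text
[0.47384322 0.16155633 0.22512882] 0.08515929624739667
```

View pics/s7.png

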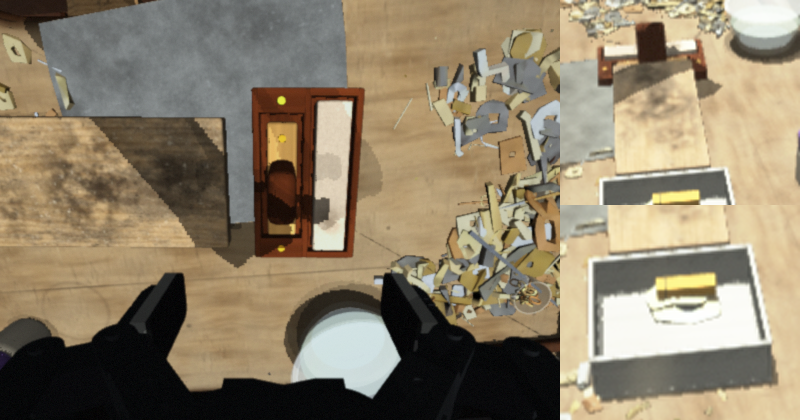

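The block sits upright and centred in its bay (head around (282,180)). The board is clear and the offcuts lie stacked inside the box.

```bash
python3 -c "
from bench import r
print(r.job_done())"
```

```text
the job is handed in; nothing more can be done
None
```

I swept all three offcuts into the scrap box, stood the sweep block upright in its bay, and handed the job in at about 17 s of the 51 s allowed; no verdict came back, and in the last pictures one blank seemed hidden under the stack.

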